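Put the tools back into the chest's foam tray

TASK

Put the tools that have a cut-out in the foam tray back, each lying flat and fully home in the cut-out of its own shape and size, and let go of them. The shorter spanner and the adjustable wrench belong to other trays: leave them where they lie.

Things in the scene. Friction and masses are not known exactly. Their poses are not given: they have to be found in the camera images.
- spanner: the longer combination spanner (17 mm size), bright steel, 204 mm long (y), heads 37 mm (open jaw, at -y) and 32 mm (ring, at +y) wide, 9 mm thick, 0.16 kg; lies flat. Origin: middle of its length, on its underside; z up. Grip the straight shank at the origin: 8 mm wide (x), from 1 to 8 mm above the underside.
- ratchet: half-inch ratchet handle, bright steel, 197 mm long (y): round handle 19 mm thick towards +y, flat head 35 mm wide from y = -99 to -51 mm; 29 mm high over the head, 0.28 kg. Origin: middle of its length, on its underside; z up. Grip the handle at the origin: 19 mm wide (x), its axis 10 mm above the underside.
- pliers: combination pliers with red handles, 175 mm long (y), jaws 20 mm wide ending at y = -87 mm, pivot 24 mm wide about y = -30 mm, handles spreading to 53 mm at y = +88 mm; 13 mm thick, lying flat, 0.26 kg. Origin: middle of its length, on its underside; z up. Grip it across just behind the pivot, at y = -20 mm, where it is about 26 mm wide (x).
- short_spanner: the shorter combination spanner (13 mm size), bright steel, 164 mm long (y), heads 28 mm wide, 8 mm thick; lies loose among the tools. It has no cut-out and must be left alone. Origin: middle of its length, on its underside.
- adjustable: adjustable wrench, steel, 223 mm long (y), 45 mm wide over the jaws, 11 mm thick; lies loose across the back of the chest top. It has no cut-out and must be left alone. Origin: middle of its length, on its underside.
- spanner_insert: Fixed foam insert 72 (x) x 224 (y) x 18 mm, black, blue floor in its cut-out, one of three side by side in a steel tray with a 3 mm higher rim. Origin: centre of underside, z up. Spanner cut-out along y, 212 long, 45 wide at both heads, fits either way round. Play 4 mm all round plus 4 mm bevel; floor 8 mm above origin. Tool home: its origin over this one. Finger channel crosses y = -36..36, 6 mm below floor.
- ratchet_insert: Fixed foam insert 72 (x) x 224 (y) x 18 mm, black, blue floor in its cut-out, one of three side by side in a steel tray with a 3 mm higher rim. Origin: centre of underside, z up. Ratchet cut-out along y, 206 long, 42 wide at -y (head), 27 at +y; fits only with equal +y. Play 4 mm all round plus 4 mm bevel; floor 8 mm above origin. Tool home: its origin over this one. Finger channel crosses y = -36..36, 6 mm below floor.
- pliers_insert: Fixed foam insert 72 (x) x 224 (y) x 18 mm, black, blue floor in its cut-out, one of three side by side in a steel tray with a 3 mm higher rim. Origin: centre of underside, z up. Pliers cut-out along y, 183 long, 28 wide at -y (jaws), 61 at +y; fits only with equal +y. Play 4 mm all round plus 4 mm bevel; floor 8 mm above origin. Tool home: its origin over this one. Finger channel crosses y = -36..36, 6 mm below floor.

How it is judged:
At the end, for the whole second after the job is handed in: Longer spanner, ratchet and pliers at rest on the floor of their own cut-outs (origin within 9 mm of the insert's in plan and 5 to 10.5 mm above it, length within 0.09 rad of the cut-out's, tilt under 0.07 rad, under 0.02 m/s); shorter spanner and adjustable wrench moved under 30 mm (horizontal distance between spanner and spanner_insert below 0.009 m and z of spanner in the frame of spanner_insert between 0.005 and 0.0105 m and angle between the y axis of spanner and the y axis of spanner_insert, either way round below 0.09 rad and angle between each of spanner, ratchet, pliers's own z axis and vertical below 0.07 rad and linear speed of each of spanner, ratchet, pliers below 0.02 m/s and horizontal distance between ratchet and ratchet_insert below 0.009 m and z of ratchet in the frame of ratchet_insert between 0.005 and 0.0105 m and angle between the y axis of ratchet and the y axis of ratchet_insert, either way round below 0.09 rad and horizontal distance between pliers and pliers_insert below 0.009 m and z of pliers in the frame of pliers_insert between 0.005 and 0.0105 m and angle between the y axis of pliers and the y axis of pliers_insert, either way round below 0.09 rad and distance of each of short_spanner, adjustable from where it was at the start of the episode below 0.03 m); the robot touches nothing.
It fails at once if the shorter spanner is moved by more than 30 mm (distance of short_spanner from where it was at the start of the episode above 0.03 m).
It fails at once if the adjustable wrench is moved by more than 30 mm (distance of adjustable from where it was at the start of the episode above 0.03 m).
It also fails if it takes over 91 s, if anything falls off the work surface, if the arm or the gripper's body presses on something with over 40 N, if the wrist force passes 120 N, or if a joint passes its speed limit or range.

ROBOT

A 6-joint arm with a two-finger parallel gripper is mounted at the origin on a cart in front of the work surface, level with it; the furniture and walls round the work are solid. World frame = base frame: x ahead of the robot, y to its left, z up, the work surface at z = 0. Lengths are in m, angles in rad, forces in N, time in s.
With the tool pointing down it reaches from about 0.35 to 0.85 m from the base axis. Payload 8.1 kg.
Tool frame: the origin (TCP) lies where the fingers leave the gripper's body, on its centre line; the fingertips stand 84 mm ahead of it and the grasp point (between the pads) lies 65 mm ahead of it; z points along the fingers, y is the line along which they close (so a half turn about z gives the same grasp; the last joint's range is limited). The gripper opens to 93 mm and grips with 3 to 60 N. Pads are 15 mm wide; open, the fingers measure 128 mm over their backs; the gripper's body (75 mm by 188 mm) begins 65 mm behind the grasp point.
Start: joints at [1.168, 0.13, 1.488, -0, 1.523, -0.085], TCP at [0.187, 0.57, 0.303] pointing down, gripper open.
Joint ranges: [-2.96, 2.96], [-0.89, 2.26], [0.02, 2.5], [-1.34, 4.48], [0, 2.73], [-2.66, 2.66]. Speed limits (rad/s): [2.39, 2.39, 2.79, 3.14, 3.14, 3.14].

INTERFACE

Orientations are given as a rotation vector (axis times angle).
In Python, from plant import robot gives the robot as it stands.
- The arm moves only by the shell command python3 -m jog 'ROWS' [FORCE]. ROWS is text: rows parted by semicolons, each of 5 numbers parted by spaces: the opening, from 0 (shut) to 1 (fully open), then the shift along the tool's x, y, z in m, then the turn about the tool's z in degrees. A call has 1 to 10 rows; each row shifts and turns the commanded pose from where the row before left it, along the tool's axes as they then stand; what a row does not reach is not made up. A row lasts 1/12 s, in which the tool goes at most 41.7 mm and 7.16 degrees, less where a joint would pass 70% of its speed; a pose out of reach is approached as far as the arm can. A call with a gripper value outside its range is refused whole. The fingers move at their own pace and stop on an object; FORCE is the grip in N (left out, the last holds). Time passes only in rows, so rows that do not move let the fingers close. It gives the time, the measured TCP pose, the force, the opening and the grip force at its end, in the units of the state.
- robot.read_state(): the state, without advancing time (a new reading comes with each control period).
- robot.read_camera(name): name is "side" or "top" or "wrist"; returns a dict with "color" (400x640x3 uint8, red, green, blue), "intrinsics" (3x3 intrinsics, pixels), "pose" (4x4, takes a point from camera to world coordinates); the wrist camera has in their place "tool_from_camera" (4x4, takes a point from camera to tool coordinates, whose origin is the TCP and whose axes are the flange's). Camera axes: x right, y down, z forward; pixel columns grow to the right and rows downward; lengths in m; the calibration is good to about 2 mm. A picture is of the moment at which its call begins: read the wrist's pose just before it. There is no depth.
- robot.close_job(): hands the job in; it is judged then, once.
The state is a dict: "t": time; "q": joint angles; "dq": joint speeds; "joint_torque": joint torques, N m; "tool_pos": TCP position; "orientation": TCP orientation; "force": force on the tool from outside, world axes, zero at the start; "wrist_torque": the same for the moment, N m; "opening": finger opening in m; "gripper_force": force on a finger pad.
Only numpy, scipy, OpenCV 4.12 (cv2) and the standard library are available. Lean on these libraries where they do the work, as an engineer would, in place of code of your own. Each camera call takes 0.05 s, during which the arm holds its last target. There are 200 camera calls.

## Working session

There is one attempt and no reset: what is moved stays moved. The work goes in short steps, Python scripts to look and compute and a shell command to move; the robot and the scene stay as the last step left them, time stands still between calls to the robot, and variables do not carry over. Pictures are saved under pics/ and viewed, at most 14 in all, crops included, and the job is handed in when it is done.

```bash
ls; mkdir -p pics; python3 - <<'E'
from plant import robot
import cv2,numpy as np
for n in ["top","side"]:
    c=robot.read_camera(n); cv2.imwrite(f"pics/{n}0.png",c["color"][:,:,::-1]); print(n,c["intrinsics"],c["pose"].round(4))
s=robot.read_state();print(s["t"],s["tool_pos"],s["orientation"],s["opening"])
c=robot.read_camera("wrist");print(c["tool_from_camera"],c["intrinsics"])
E
```

```text
pics
top [[372.43019498   0.         319.77971783]
 [  0.         372.43019498 198.84296477]
 [  0.           0.           1.        ]] [[-0.0103 -0.9821  0.1882  0.3923]
 [-0.9999  0.0116  0.0058 -0.0093]
 [-0.0079 -0.1881 -0.9821  0.9411]
 [ 0.      0.      0.      1.    ]]
side [[457.52768459   0.         315.3647375 ]
 [  0.         457.52768459 197.84721641]
 [  0.           0.           1.        ]] [[ 0.9884 -0.0766  0.1313  0.4428]
 [-0.152  -0.5245  0.8378 -0.8774]
 [ 0.0047 -0.848  -0.53    0.5929]
 [ 0.      0.      0.      1.    ]]
0.1 [0.1872882  0.56962816 0.30180839] [-4.96949749e-01 -3.10162989e+00  2.50756640e-03] 0.0930466991330349
[[ 6.23544386e-04 -9.55377775e-01 -2.95386051e-01  8.36370036e-02]
 [ 9.99999749e-01  4.96219052e-04  5.06007563e-04 -9.89793894e-04]
 [-3.36852193e-04 -2.95386292e-01  9.55377844e-01 -8.28131295e-02]
 [ 0.00000000e+00  0.00000000e+00  0.00000000e+00  1.00000000e+00]] [[307.0482141    0.         320.98715672]
 [  0.         307.0482141  203.56829667]
 [  0.           0.           1.        ]]
```

View pics/top0.png

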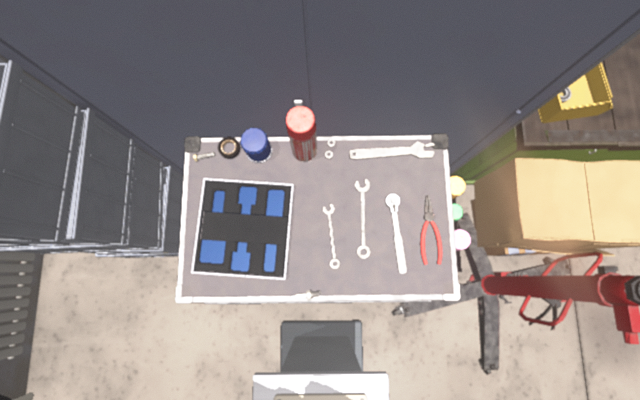

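The top view shows the tray at px (195–293, 180–278). Left to right after it come the short spanner (~332,237), long spanner (~363,218), ratchet (~397,232) and pliers (~430,230), with the adjustable wrench behind at (~392,152). I'll enlarge it.

```bash
python3 - <<'E'
import cv2
i=cv2.imread("pics/top0.png")
cv2.imwrite("pics/c1.png",cv2.resize(i[172:284,310:450],None,fx=5,fy=5,interpolation=cv2.INTER_CUBIC))
cv2.imwrite("pics/c2.png",cv2.resize(i[172:284,186:306],None,fx=5,fy=5,interpolation=cv2.INTER_CUBIC))
E
```

```text
(no output)
```

View pics/c1.png

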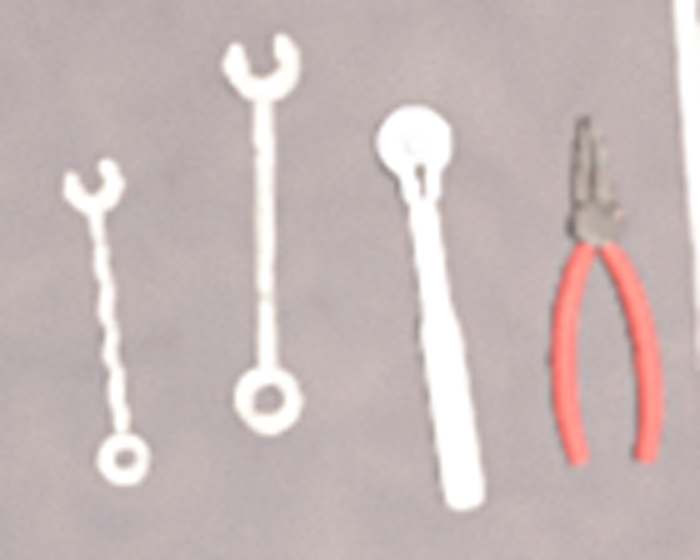

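View pics/c2.png

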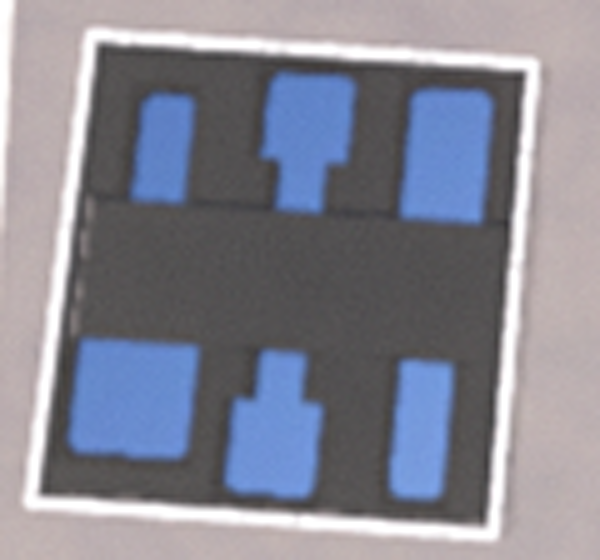

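Inserts from left to right are pliers, spanner and ratchet. The ratchet and pliers cut-outs have their heads toward +x, the same way the tools lie. Next I turn pixels into world positions.

```bash
cat > h.py <<'E'
import numpy as np,cv2
from scipy.spatial.transform import Rotation as R
from plant import robot
def w(c,u,v,z,T=None):
    T=c["pose"] if T is None else T
    d=T[:3,:3]@np.linalg.inv(c["intrinsics"])@[u,v,1]; return T[:3,3]+d*(z-T[2,3])/d[2]
def tool():
    s=robot.read_state(); T=np.eye(4); T[:3,:3]=R.from_rotvec(s["orientation"]).as_matrix(); T[:3,3]=s["tool_pos"]; return s,T
def wrist(name):
    s,T=tool(); c=robot.read_camera("wrist"); cv2.imwrite(name,c["color"][:,:,::-1]); c["pose"]=T@c["tool_from_camera"]; 
    import pickle; pickle.dump(c,open("last.pkl","wb")); return c
def delta(p,ang):
    """p: target TCP; ang: world direction of object's y axis; tool y made perpendicular"""
    s,T=tool(); d=T[:3,:3].T@(np.array(p)-T[:3,3])
    a=np.arctan2(T[1,0],T[0,0])  # tool x direction in world
    t=(a-ang+np.pi/2)%np.pi-np.pi/2  # tool x parallel to object y; tool z is down so + turn lowers yaw
    print("shift tool mm",(d*1000).round(1),"turn deg",np.degrees(t).round(2),"q",s["q"].round(2),"t",round(s["t"],2))
E
python3 - <<'E'
from h import *
c=robot.read_camera("top")
P=lambda u,v,z,ox=310:w(c,ox+(u+.5)/5-.5,172+(v+.5)/5-.5,z)
def ax(n,a,b):
    m=(a+b)/2; d=b-a; print(n,m.round(4),"len",np.linalg.norm(d).round(4),"yaw+y",np.degrees(np.arctan2(d[1],d[0])).round(2))
ax("sp",P(262,34,.007),P(268,434,.007))
ax("ratchet",P(414,105,.025),P(467,511,.010))
ax("ratchet handle",P(427,220,.01),P(464,490,.01))
ax("pl",P(587,115,.008),P(614,466,.008))
ax("short",P(93,158,.006),P(124,486,.006))
q=[P(u,v,.022,186) for u,v in [(88,30),(540,60),(497,540),(25,508)]]
print("tray",np.mean(q,0)); ax("mid",(q[0]+q[1])/2,(q[2]+q[3])/2); ax("side",(q[0]+q[3])/2,(q[1]+q[2])/2)
for n,u,v in [("red",303,158),("blue",262,160),("coil",229,157),("nut",330,155),("adj",350,155)]: print(n,w(c,u,v,0).round(3))
s,T=tool();print(T.round(3))
E
```

```text
sp [ 0.5218 -0.1115  0.007 ] len 0.2038 yaw+y 179.02
ratchet [ 0.4816 -0.1959  0.0175] len 0.2016 yaw+y -174.5
ratchet handle [ 0.4586 -0.1988  0.01  ] len 0.1343 yaw+y -175.02
pl [ 0.4907 -0.2784  0.008 ] len 0.1764 yaw+y -179.38
short [ 0.4777 -0.0316  0.006 ] len 0.1651 yaw+y -175.52
tray [0.49874706 0.18700819 0.022     ]
mid [0.4987 0.187  0.022 ] len 0.2389 yaw+y 175.31
side [0.4987 0.187  0.022 ] len 0.2306 yaw+y -94.47
red [0.683 0.039 0.   ]
blue [0.678 0.147 0.   ]
coil [0.688 0.234 0.   ]
nut [ 0.69  -0.032  0.   ]
adj [ 0.689 -0.084  0.   ]
[[-0.95   0.312 -0.     0.187]
 [ 0.312  0.95  -0.001  0.57 ]
 [ 0.    -0.001 -1.     0.302]
 [ 0.     0.     0.     1.   ]]
```

```bash
python3 -m jog '0.5 -0.03 -0.019 0 0;0.5 -0.03 -0.019 0 0;0.5 -0.03 -0.019 0 0;0.5 -0.03 -0.019 0 0;0.5 -0.03 -0.019 0 0;0.5 -0.03 -0.019 0 0;0.5 -0.03 -0.019 0 0;0.5 -0.03 -0.019 0 0;0.5 -0.03 -0.019 0 0;0.5 -0.03 -0.019 0 0' 20 && python3 -m jog '0.5 -0.03 -0.019 0 0;0.5 -0.03 -0.019 0 0;0.5 -0.03 -0.019 0 0;0.5 -0.027 -0.019 0 0;0.5 0 0 0 -6.75;0.5 0 0 0 -6.75;0.5 0 0 0 0;0.5 0 0 0 0;0.5 0 0 0 0' && python3 - <<'E'
from h import *
delta([.4987,.187,.3],np.radians(175.3)); c=wrist("pics/w1.png"); delta([.49,-.196,.3],np.radians(-175))
E
```

```text
t: 1.03
tool_pos: [0.4138, 0.2942, 0.3027]
orientation: [0.497, 3.102, 0.0]
force: [0.5, 0.1, 0.8]
opening: 0.0465
gripper_force: 0.0
t: 1.78
tool_pos: [0.5002, 0.1872, 0.3026]
orientation: [-0.135, -3.138, 0.0]
force: [0.2, -0.6, 0.4]
opening: 0.0464
gripper_force: 0.0
shift tool mm [ 1.5 -0.4  2.6] turn deg -0.21 q [ 0.26 -0.05  1.67  0.    1.52 -1.22] t 1.78
shift tool mm [ -22.3 -382.9    2.7] turn deg -9.85 q [ 0.26 -0.05  1.67  0.    1.52 -1.22] t 1.83
```

View pics/w1.png

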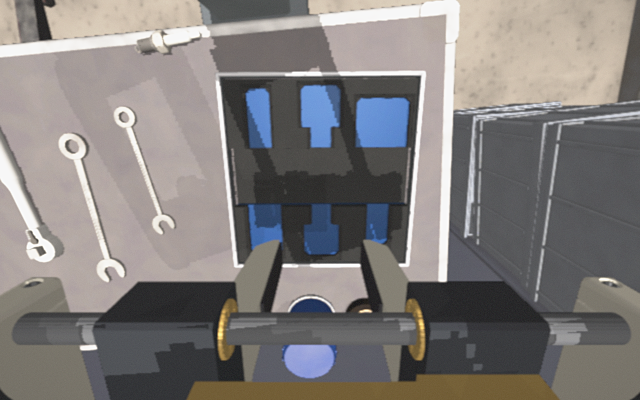

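The wrist view has the tray rim corners at (217,72), (425,71), (412,267) and (234,268), aligned with the tool as predicted.

```bash
python3 - <<'E'
from h import *; import pickle
c=pickle.load(open("last.pkl","rb"))
q=[w(c,u,v,.022) for u,v in [(217,72),(425,71),(412,267),(234,268)]]
print(np.mean(q,0)); 
for i in range(4):
    d=q[i]-q[i-1]; print(np.linalg.norm(d).round(4),np.degrees(np.arctan2(d[1],d[0])).round(1))
# finger channel corners of tray-floor cut-outs (blue edges near channel), z=.009
for z in(.009,):
  for n,a in {"rat":[(247,89),(270,89),(249,147),(272,147)],"sp":[(311,147),(331,147)],"pl":[(357,97),(408,97),(360,148),(408,148)]}.items(): print(n,np.mean([w(c,u,v,z) for u,v in a],0).round(4))
E
```

```text
[0.49753196 0.18817225 0.022     ]
0.24 174.8
0.2275 85.4
0.2396 -3.3
0.2357 -94.5
rat [0.4219 0.1204 0.009 ]
sp [0.461 0.19  0.009]
pl [0.4393 0.2661 0.009 ]
```

Tray centre is about (0.498, 0.1875) with yaw 175.3° and pitch ~73 mm. Now one wrist view over the tools.

```bash
python3 -m jog '0.5 -0.002 -0.038 0.005 0;0.5 -0.002 -0.038 0.005 0;0.5 -0.002 -0.038 0.005 0;0.5 -0.002 -0.038 0.005 0;0.5 -0.002 -0.038 0.005 0;0.5 -0.002 -0.038 0.005 0;0.5 -0.002 -0.038 0.005 0;0.5 -0.002 -0.038 0.005 0;0.5 -0.002 -0.038 0.005 0;0.5 -0.002 -0.038 0.005 0' && python3 -m jog '0.5 0 0 0 -5;0.5 0 0 0 0;0.5 0 0 0 0;0.5 0 0 0 0' && python3 - <<'E'
from h import *
c=wrist("pics/w2.png"); i=cv2.imread("pics/w2.png"); print(c["pose"].round(4))
E
```

```text
t: 2.67
tool_pos: [0.489, -0.1947, 0.2528]
orientation: [0.131, 3.138, -0.0]
force: [0.4, 0.3, 0.3]
opening: 0.0467
gripper_force: 0.0
t: 3.0
tool_pos: [0.4895, -0.1923, 0.2529]
orientation: [-0.005, 3.141, 0.0]
force: [0.5, -0.1, 1.1]
opening: 0.0462
gripper_force: 0.0
[[-3.800e-03  9.553e-01  2.957e-01  4.056e-01]
 [ 1.000e+00  3.500e-03  1.400e-03 -1.931e-01]
 [ 3.000e-04  2.957e-01 -9.553e-01  3.357e-01]
 [ 0.000e+00  0.000e+00  0.000e+00  1.000e+00]]
```

View pics/w2.png

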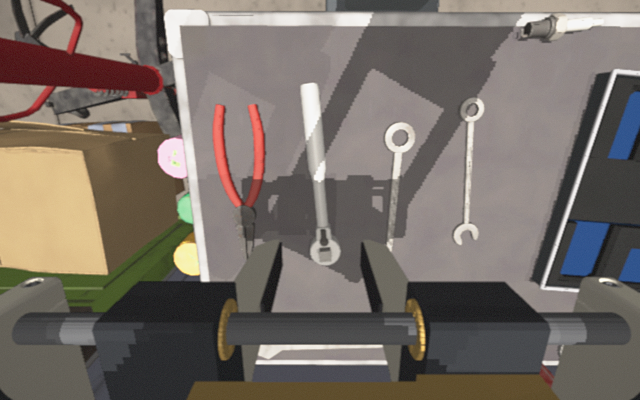

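Pliers handle ends at (221,104)/(253,104), pivot ~(247,216). Ratchet end (310,84), head end (325,265). Spanner ring centre (400,137), ring edge (400,122), shank (392,240).

```bash
python3 - <<'E'
from h import *; import pickle
c=pickle.load(open("last.pkl","rb"))
def f(n,a,za,b,zb):
    a=w(c,*a,za);b=w(c,*b,zb);d=a-b; print(n,"A",a.round(4),"B",b.round(4),"mid",((a+b)/2).round(4),np.linalg.norm(d).round(4),"yaw",np.degrees(np.arctan2(d[1],d[0])).round(1))
    return a,b
f("rat",(310,84),.01,(325,265),.022); f("rath",(312,100),.01,(321,225),.01)
f("sp",(400,137),.009,(391.5,240),.006); print(w(c,400,122,.005))
f("pl",(237,104),.008,(247,216),.012)
E
```

```text
rat A [ 0.3824 -0.204   0.01  ] B [ 0.576  -0.1878  0.022 ] mid [ 0.4792 -0.1959  0.016 ] 0.1946 yaw -175.2
rath A [ 0.3974 -0.2021  0.01  ] B [ 0.5318 -0.1926  0.01  ] mid [ 0.4646 -0.1973  0.01  ] 0.1348 yaw -175.9
sp A [ 0.4336 -0.1105  0.009 ] B [ 0.5518 -0.1102  0.006 ] mid [ 0.4927 -0.1103  0.0075] 0.1182 yaw -179.9
[ 0.41866205 -0.11066408  0.005     ]
pl A [ 0.4015 -0.2783  0.008 ] B [ 0.5206 -0.2753  0.012 ] mid [ 0.4611 -0.2768  0.01  ] 0.1192 yaw -178.5
```

```bash
python3 -m jog '0.5 0.0085 -0.0035 0.03 0;0.5 0 0 0.03 -4.6;0.5 0 0 0.03 0;0.5 0 0 0.03 0;0.5 0 0 0.025 0;0.5 0 0 0.015 0;0.5 0 0 0.006 0;0.5 0 0 0 0;0.5 0 0 0 0' 35 && python3 - <<'E'
from h import *
delta([.481,-.196,.0865],np.radians(-175.4))
E
```

```text
t: 3.8
tool_pos: [0.4813, -0.1962, 0.0874]
orientation: [-0.135, 3.138, -0.0]
force: [-0.9, 0.5, -0.6]
opening: 0.0467
gripper_force: 0.0
shift tool mm [0.3 0.2 0.9] turn deg 0.32 q [-0.49  0.14  1.9   0.    1.11 -2.14] t 3.8
```

```bash
python3 -m jog '0 0 0 0 0;0 0 0 0 0;0 0 0 0 0;0 0 0 0 0;0 0 0 0 0;0 0 0 0 0' 40 && python3 -m jog '0 0 0 -0.01 0;0 0 0 -0.02 0;0 0 0 -0.03 0;0 0 0 -0.03 0;0 0 0 0 0;0 0 0 0 0' && python3 - <<'E'
from h import *
delta([.492,.1147,.2],np.radians(175.3))
E
```

```text
t: 4.3
tool_pos: [0.4809, -0.1969, 0.0871]
orientation: [-0.134, 3.138, 0.0]
force: [-0.1, 1.9, 2.3]
opening: 0.018
gripper_force: 40.0
t: 4.8
tool_pos: [0.4819, -0.1977, 0.1793]
orientation: [-0.134, 3.135, -0.004]
force: [-0.7, 0.2, -3.7]
opening: 0.0179
gripper_force: 39.9
shift tool mm [-36.7 310.3 -21.4] turn deg 9.58 q [-0.49  0.01  1.85 -0.    1.28 -2.14] t 4.8
```

```bash
python3 -m jog '0 -0.0037 0.031 0 0;0 -0.0037 0.031 0 0;0 -0.0037 0.031 0 0;0 -0.0037 0.031 0 0;0 -0.0037 0.031 0 0;0 -0.0037 0.031 0 0;0 -0.0037 0.031 0 0;0 -0.0037 0.031 0 0;0 -0.0037 0.031 0 0;0 -0.0037 0.031 0 0' && python3 -m jog '0 0 0 0 4.8;0 0 0 0 4.8;0 0 0 0 0;0 0 0 0 0;0 0 0 0 0' && python3 - <<'E'
from h import *
c=wrist("pics/w3.png"); print(c["pose"].round(4)); delta([.492,.1147,.1],np.radians(175.3))
E
```

```text
t: 5.63
tool_pos: [0.4897, 0.1164, 0.1748]
orientation: [0.134, -3.135, 0.001]
force: [-0.1, -0.2, -3.1]
opening: 0.0182
gripper_force: 39.9
t: 6.05
tool_pos: [0.4905, 0.1147, 0.1757]
orientation: [-0.126, -3.137, 0.001]
force: [0.6, 0.6, -2.9]
opening: 0.018
gripper_force: 39.9
[[ 7.930e-02  9.529e-01  2.928e-01  4.071e-01]
 [ 9.969e-01 -7.570e-02 -2.350e-02  1.208e-01]
 [-2.000e-04  2.938e-01 -9.559e-01  2.587e-01]
 [ 0.000e+00  0.000e+00  0.000e+00  1.000e+00]]
shift tool mm [-1.3  0.2 76. ] turn deg 0.08 q [ 0.13 -0.03  1.89 -0.    1.28 -1.36] t 6.1
```

View pics/w3.png

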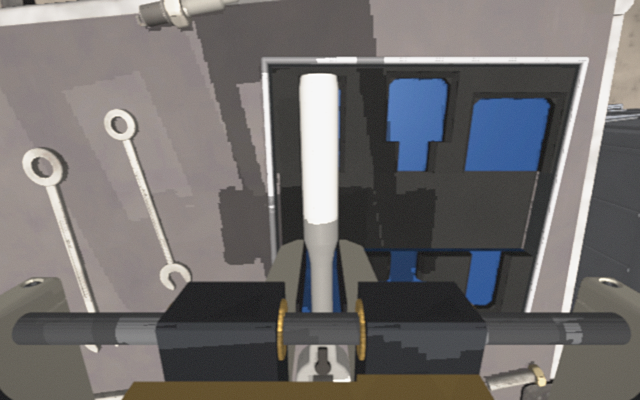

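The held handle end is at (319,75), axis vertical in the image, so it is parallel to the tool. Near rim corners are (263,60) and (587,59), and the channel edge runs along row ~171 (upper) and 249 (lower).

```bash
python3 - <<'E'
from h import *; import pickle
c=pickle.load(open("last.pkl","rb"))
e=w(c,319,74,.099);print("end",e, "half",np.linalg.norm(e[:2]-[.4905,.1147]))
C=np.array([.498,.1875]); y=np.array([np.cos(np.radians(175.3)),np.sin(np.radians(175.3))]); x=np.array([y[1],-y[0]]); print(x,y)
def loc(n,u,v,z):
    p=w(c,u,v,z)[:2]-C; print(n,(1000*p@x).round(1),(1000*p@y).round(1))
loc("rimL",263,60,.022);loc("rimR",587,59,.022)
# blue floor edges z .009 
for n,u,v in [("sp shank L",398,171),("sp shank R",428,171),("sp head L",387,100),("sp head R",447,100),("sp end",418,78),("pl L",466,171),("pl R",544,171),("pl end",510,97)]: loc(n,u,v,.009)
for n,u,v in [("chan up",410,171),("chan lo",400,249)]: loc(n,u,v,.019)
E
```

```text
end [0.39083376 0.12106045 0.099     ] half 0.09986899063426831
[0.08193851 0.99663739] [-0.99663739  0.08193851]
rimL -115.0 118.2
rimR 113.3 119.5
sp shank L -10.4 36.7
sp shank R 14.3 36.7
sp head L -23.2 92.1
sp head R 23.1 92.2
sp end -0.8 107.9
pl L 45.6 36.8
pl R 109.8 37.0
pl end 71.2 94.5
chan up -3.5 38.6
chan lo -6.1 -29.0
```

```bash
python3 -m jog '0 -0.002 -0.0002 0.02 0;0 0 0 0.02 0;0 0 0 0.02 0;0 0 0 0.01 0;0 0 0 0 0;0 0 0 0 0' && python3 -m jog '0 0 0 0.002 0;0 0 0 0.002 0;0 0 0 0.002 0;0 0 0 0 0' && python3 - <<'E'
from h import *
delta([.492,.1142,.097],np.radians(175.3))
E
```

```text
t: 6.6
tool_pos: [0.4928, 0.1144, 0.1065]
orientation: [-0.129, -3.138, 0.0]
force: [-0.8, 0.0, -2.2]
opening: 0.0182
gripper_force: 39.9
t: 6.93
tool_pos: [0.4934, 0.1148, 0.101]
orientation: [0.129, 3.138, 0.0]
force: [1.0, 0.2, -3.1]
opening: 0.0178
gripper_force: 39.9
shift tool mm [ 1.3 -0.7  4. ] turn deg -0.0 q [ 0.13  0.08  1.93 -0.    1.13 -1.36] t 6.93
```

```bash
python3 -m jog '0 0 0 0.0015 0;0 0 0 0.0015 0;0 0 0 0 0' && python3 -m jog '0 0 0 0.001 0;0 0 0 0.001 0;0 0 0 0 0' 
```

```text
t: 7.18
tool_pos: [0.4932, 0.1148, 0.0977]
orientation: [0.129, 3.139, 0.0]
force: [0.7, 0.7, -2.9]
opening: 0.0175
gripper_force: 39.9
t: 7.43
tool_pos: [0.4934, 0.1148, 0.0975]
orientation: [-0.129, -3.139, 0.0]
force: [-9.7, -1.7, 16.9]
opening: 0.018
gripper_force: 39.9
```

```bash
python3 -m jog '0.32 0 0 -0.001 0;0.32 0 0 0 0;0.32 0 0 0 0;0.32 0 0 0 0' && python3 -m jog '0.32 0 0 -0.01 0;0.32 0 0 -0.03 0;0.32 0 0 -0.03 0;0.32 0 0 -0.02 0;0.32 0 0 0 0;0.32 0 0 0 0' && python3 - <<'E'
from h import *
c=wrist("pics/w4.png"); print(c["pose"].round(4)); delta([.521,-.111,.15],np.radians(179.5))
E
```

```text
t: 7.77
tool_pos: [0.4933, 0.1148, 0.0968]
orientation: [0.129, 3.139, 0.0]
force: [-0.1, -0.1, -0.7]
opening: 0.0295
gripper_force: 0.0
t: 8.27
tool_pos: [0.4943, 0.1149, 0.1889]
orientation: [0.129, 3.135, 0.001]
force: [-0.5, 0.0, 0.2]
opening: 0.0298
gripper_force: 0.0
[[ 0.0815  0.951   0.2982  0.4104]
 [ 0.9967 -0.0781 -0.0234  0.1211]
 [ 0.001   0.2991 -0.9542  0.2714]
 [ 0.      0.      0.      1.    ]]
shift tool mm [ -46.1 -222.7   37.2] turn deg -4.21 q [ 0.13 -0.04  1.88  0.    1.3  -1.36] t 8.32
```

View pics/w4.png

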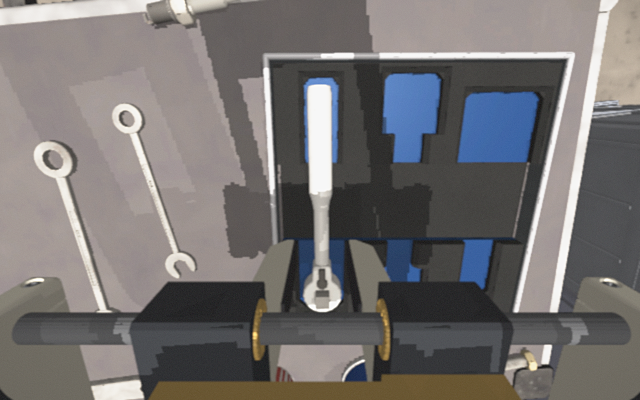

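The ratchet lies centred in its cut-out (end at (319,86), blue all round). On to the spanner.

```bash
python3 -m jog '0.4 -0.0077 -0.037 0.006 0;0.4 -0.0077 -0.037 0.006 0;0.4 -0.0077 -0.037 0.006 0;0.4 -0.0077 -0.037 0.006 0;0.4 -0.0077 -0.037 0.006 0;0.4 -0.0077 -0.037 0.006 0;0.4 0 0 0 -4.2;0.4 0 0 0 0;0.4 0 0 0 0;0.4 0 0 0 0' && python3 - <<'E'
from h import *
c=wrist("pics/w5.png"); print(c["pose"].round(4)); delta([.521,-.111,.0855],np.radians(179.5))
E
```

```text
t: 9.15
tool_pos: [0.5204, -0.1093, 0.1499]
orientation: [-0.016, -3.14, -0.001]
force: [-0.8, -0.1, 0.2]
opening: 0.037
gripper_force: 0.0
[[ 9.400e-03  9.558e-01  2.939e-01  4.366e-01]
 [ 1.000e+00 -9.200e-03 -1.900e-03 -1.091e-01]
 [ 9.000e-04  2.939e-01 -9.558e-01  2.328e-01]
 [ 0.000e+00  0.000e+00  0.000e+00  1.000e+00]]
shift tool mm [-0.5 -1.9 64.7] turn deg -0.03 q [-0.3   0.08  1.83  0.    1.23 -1.86] t 9.2
```

View pics/w5.png

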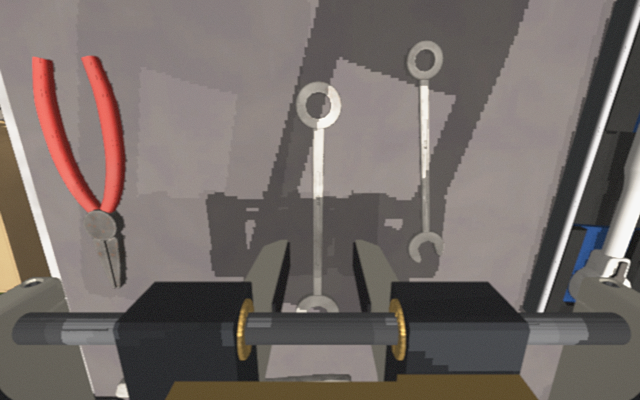

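The spanner ring centre is at (318,104), ring edge (318,82), shank (318,290). Pliers: handle tips (42,57)/(93,56), pivot (101,224), jaw tip (115,287).

```bash
python3 - <<'E'
from h import *; import pickle
c=pickle.load(open("last.pkl","rb"))
r=w(c,318,82,.006);s=w(c,318,104,.009);k=w(c,318,280,.006);print("ring end",r,"rc",s,"shank",k,"yaw",np.degrees(np.arctan2(*(s-k)[1::-1])))
a=(w(c,42,57,.008)+w(c,93,56,.008))/2; p=w(c,101,224,.013); j=w(c,115,287,.008); d=a-j
print("pl",a,p,j,"mid",(a+j)/2,np.linalg.norm(d),"yaw",np.degrees(np.arctan2(d[1],d[0])))
print((j+.385*d)) # y=-20
E
```

```text
ring end [ 0.41871937 -0.11076582  0.006     ] rc [ 0.43318384 -0.11091779  0.009     ] shank [ 0.57324868 -0.11265805  0.006     ] yaw 179.2881548546698
pl [ 0.40145352 -0.27769207  0.008     ] [ 0.51891316 -0.27774814  0.013     ] [ 0.57698217 -0.28225194  0.008     ] mid [ 0.48921784 -0.27997201  0.008     ] 0.1755878694508667 yaw 178.5119122512057
[ 0.50940364 -0.28049639  0.008     ]
```

```bash
python3 -m jog '0.4 0 -0.0027 0.02 0;0.4 0 0 0.02 0;0.4 0 0 0.015 0;0.4 0 0 0.008 0;0.4 0 0 0.0015 0;0.4 0 0 0 0;0.4 0 0 0 0' && python3 -m jog '0 0 0 0 0;0 0 0 0 0;0 0 0 0 0;0 0 0 0 0;0 0 0 0 0;0 0 0 0 0' 40
```

```text
t: 9.78
tool_pos: [0.5216, -0.1128, 0.0872]
orientation: [0.013, 3.14, -0.001]
force: [0.7, 0.3, 0.5]
opening: 0.0373
gripper_force: 0.0
t: 10.28
tool_pos: [0.5211, -0.113, 0.0865]
orientation: [0.014, 3.141, 0.0]
force: [-0.4, 1.1, 2.1]
opening: 0.0076
gripper_force: 40.0
```

```bash
python3 -m jog '0 0 0 -0.01 0;0 0 0 -0.02 0;0 0 0 -0.03 0;0 0 0 -0.03 0;0 0 0 0 0;0 0 0 0 0' && python3 - <<'E'
from h import *
delta([.498,.1875,.17],np.radians(175.3))
E
```

```text
t: 10.78
tool_pos: [0.5224, -0.1135, 0.179]
orientation: [0.014, 3.137, -0.002]
force: [-0.9, -0.9, -2.1]
opening: 0.0075
gripper_force: 40.0
shift tool mm [ 27.1 300.8   8.4] turn deg 4.19 q [-0.31  0.05  1.81 -0.    1.28 -1.87] t 10.78
```

```bash
python3 -m jog '0 0.0027 0.03 0 0;0 0.0027 0.03 0 0;0 0.0027 0.03 0 0;0 0.0027 0.03 0 0;0 0.0027 0.03 0 0;0 0.0027 0.03 0 0;0 0.0027 0.03 0 0;0 0.0027 0.03 0 0;0 0.0027 0.03 0 0;0 0.0027 0.03 0 0' && python3 -m jog '0 0 0 0 4.2;0 0 0 0 0;0 0 0 0 0;0 0 0 0 0' && python3 - <<'E'
from h import *
c=wrist("pics/w6.png"); print(c["pose"].round(4)); delta([.498,.1875,.098],np.radians(175.3))
E
```

```text
t: 11.62
tool_pos: [0.4951, 0.1883, 0.1744]
orientation: [-0.014, -3.139, 0.002]
force: [-0.6, -0.0, -2.5]
opening: 0.0075
gripper_force: 40.0
t: 11.95
tool_pos: [0.4961, 0.1864, 0.1752]
orientation: [-0.127, -3.137, 0.001]
force: [1.4, -0.1, -2.2]
opening: 0.0077
gripper_force: 40.0
[[ 8.010e-02  9.528e-01  2.928e-01  4.126e-01]
 [ 9.968e-01 -7.640e-02 -2.430e-02  1.926e-01]
 [-8.000e-04  2.938e-01 -9.559e-01  2.582e-01]
 [ 0.000e+00  0.000e+00  0.000e+00  1.000e+00]]
shift tool mm [-1.7  1.4 77.4] turn deg 0.02 q [ 0.26  0.04  1.82 -0.    1.28 -1.23] t 12.0
```

View pics/w6.png

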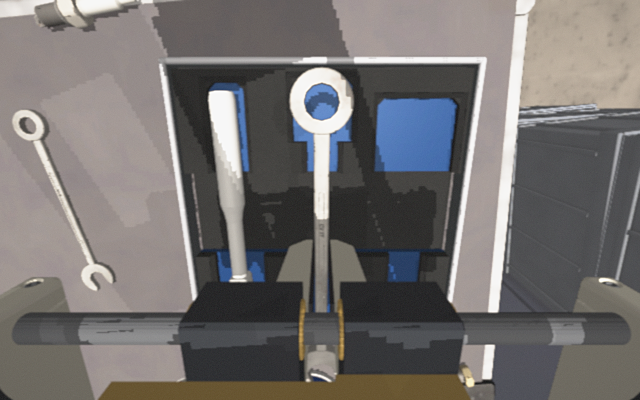

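Ring edge (322,67), ring centre (322,101), aligned. The spanner cut-out shank is 308–338 at row 165, and the pliers cut-out is 375–452.

```bash
python3 - <<'E'
from h import *; import pickle
c=pickle.load(open("last.pkl","rb"))
C=np.array([.498,.1875]); y=np.array([np.cos(np.radians(175.3)),np.sin(np.radians(175.3))]); x=np.array([y[1],-y[0]])
def loc(n,u,v,z):
    p=w(c,u,v,z)[:2]-C; print(n,(1000*p@x).round(1),(1000*p@y).round(1))
loc("end",322,67,.094);loc("rc",322,101,.097);loc("shank",320,225,.096)
loc("rimL",160,61,.0235);loc("rimR",487,59,.0235);loc("shL",308,165,.010);loc("shR",338,165,.010)
loc("plL",375,168,.01);loc("plR",452,168,.01);loc("plend",415,97,.01);loc("chan",350,171,.02);loc("chanlo",360,250,.02);loc("plLo",389,275,.01);loc("plLoR",419,275,.01)
E
```

```text
end -1.6 105.3
rc -1.6 89.4
shank -2.5 23.0
rimL -114.9 117.5
rimR 113.7 119.2
shL -12.6 42.0
shR 11.8 42.1
plL 42.0 39.7
plR 104.9 39.8
plend 69.6 94.5
chan 20.7 39.1
chanlo 31.3 -29.0
plLo 60.0 -58.7
plLoR 87.3 -58.6
```

```bash
python3 -m jog '0 -0.0015 0.0015 0.02 0;0 0 0 0.02 0;0 0 0 0.02 0;0 0 0 0.01 0;0 0 0 0.002 0;0 0 0 0.002 0;0 0 0 0 0;0 0 0 0 0' && python3 -m jog '0 0 0 0.001 0;0 0 0 0.001 0;0 0 0 0.001 0;0 0 0 0 0;0 0 0 0 0'
```

```text
t: 12.67
tool_pos: [0.4991, 0.1887, 0.1035]
orientation: [0.129, 3.137, 0.001]
force: [0.1, 1.0, -2.2]
opening: 0.0076
gripper_force: 40.0
t: 13.08
tool_pos: [0.4982, 0.1886, 0.0993]
orientation: [0.129, 3.139, -0.0]
force: [0.8, 0.4, -1.9]
opening: 0.0074
gripper_force: 40.0
```

```bash
python3 -m jog '0 0 0 0.001 0;0 0 0 0.001 0;0 0 0 0 0;0 0 0 0 0' && python3 -m jog '0 0 0 0.001 0;0 0 0 0 0;0 0 0 0 0'
```

```text
t: 13.42
tool_pos: [0.4982, 0.1886, 0.0971]
orientation: [-0.129, -3.139, 0.0]
force: [-0.5, 0.4, -2.4]
opening: 0.0073
gripper_force: 40.0
t: 13.67
tool_pos: [0.4983, 0.1886, 0.097]
orientation: [-0.129, -3.139, 0.0]
force: [-4.7, -2.0, 6.8]
opening: 0.0077
gripper_force: 40.0
```

```bash
python3 -m jog '0.3 0 0 0 0;0.3 0 0 0 0;0.3 0 0 0 0;0.3 0 0 0 0' && python3 -m jog '0.3 0 0 -0.01 0;0.3 0 0 -0.03 0;0.3 0 0 -0.03 0;0.3 0 0 -0.02 0;0.3 0 0 0 0;0.3 0 0 0 0' && python3 - <<'E'
from h import *
delta([.510,-.279,.16],np.radians(179.5))
E
```

```text
t: 14.0
tool_pos: [0.4983, 0.1886, 0.0963]
orientation: [0.129, 3.139, 0.0]
force: [0.1, 0.6, 1.1]
opening: 0.0267
gripper_force: 0.0
t: 14.5
tool_pos: [0.4993, 0.1889, 0.1885]
orientation: [0.129, 3.135, 0.002]
force: [-0.7, 0.2, -0.4]
opening: 0.028
gripper_force: 0.0
shift tool mm [ -48.9 -465.5   28.1] turn deg -4.21 q [ 0.27  0.03  1.8   0.    1.3  -1.22] t 14.5
```

```bash
python3 -m jog '0.55 -0.0041 -0.0388 0 0;0.55 -0.0041 -0.0388 0 0;0.55 -0.0041 -0.0388 0 0;0.55 -0.0041 -0.0388 0 0;0.55 -0.0041 -0.0388 0 0;0.55 -0.0041 -0.0388 0 0;0.55 -0.0041 -0.0388 0 0;0.55 -0.0041 -0.0388 0 0;0.55 -0.0041 -0.0388 0 0;0.55 -0.0041 -0.0388 0 0' && python3 -m jog '0.55 -0.004 -0.0388 0 0;0.55 -0.004 -0.0388 0.02 0;0.55 0 0 0 -4.2;0.55 0 0 0 0;0.55 0 0 0 0;0.55 0 0 0 0' && python3 - <<'E'
from h import *
c=wrist("pics/w7.png"); print(c["pose"].round(4)); delta([.510,-.279,.087],np.radians(179.5))
E
```

```text
t: 15.33
tool_pos: [0.506, -0.203, 0.1847]
orientation: [-0.129, -3.137, -0.002]
force: [0.8, 0.4, -0.5]
opening: 0.0509
gripper_force: 0.0
t: 15.83
tool_pos: [0.5087, -0.2765, 0.1669]
orientation: [-0.016, -3.141, -0.001]
force: [-0.2, 1.7, 0.4]
opening: 0.0511
gripper_force: 0.0
[[ 9.400e-03  9.555e-01  2.948e-01  4.249e-01]
 [ 1.000e+00 -9.200e-03 -2.000e-03 -2.763e-01]
 [ 8.000e-04  2.948e-01 -9.555e-01  2.497e-01]
 [ 0.000e+00  0.000e+00  0.000e+00  1.000e+00]]
shift tool mm [-1.  -2.6 80.3] turn deg -0.03 q [-0.59  0.18  1.69  0.    1.27 -2.15] t 15.88
```

View pics/w7.png

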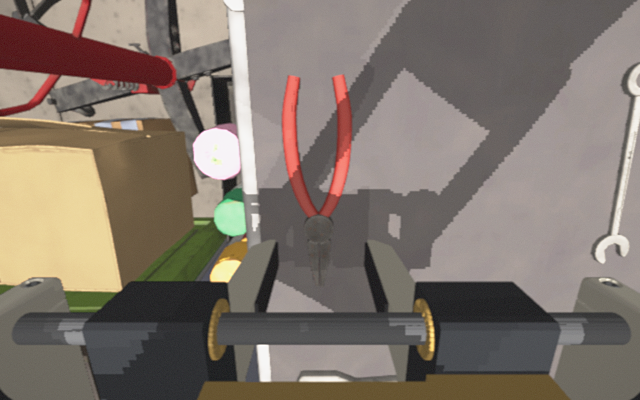

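Handle ends (294,76)/(338,76), pivot (319,228), jaw tip (321,283). The pink disc (217,152) and green disc (232,215) sit beside the edge, so I'll check their height against the gripper body.

```bash
python3 - <<'E'
from h import *; import pickle
c=pickle.load(open("last.pkl","rb"))
a=(w(c,294,76,.008)+w(c,338,76,.008))/2; p=w(c,319,228,.013); j=w(c,321,283,.008); d=a-j
print("pl",a,p,j,"mid",(a+j)/2,np.linalg.norm(d),"yaw",np.degrees(np.arctan2(d[1],d[0])),"grip",j+.385*d)
t=robot.read_camera("top")
def P(c): M=np.linalg.inv(c["pose"]); return c["intrinsics"]@M[:3]
for n,a,b in [("pink",(217,152),(461.5,239.5)),("green",(231,214),(456.5,212))]:
    X=cv2.triangulatePoints(P(c),P(t),np.array(a,float),np.array(b,float)); print(n,(X[:3]/X[3]).ravel())
print("edge",w(c,250,170,.0),w(c,250,170,.03))
E
```

```text
pl [ 0.40192557 -0.27954976  0.008     ] [ 0.51904571 -0.2786579   0.013     ] [ 0.57388514 -0.27751422  0.008     ] mid [ 0.48790535 -0.27853199  0.008     ] 0.17197161693830307 yaw -179.32180116250584 grip [ 0.5076807 -0.2782979  0.008    ]
pink [ 0.47213232 -0.39768892 -0.10669877]
green [ 0.551687   -0.39314594 -0.11747568]
edge [ 0.47243862 -0.33500937  0.        ] [ 0.4667239  -0.32795986  0.03      ]
```

```bash
python3 -m jog '0.55 0 -0.002 0.025 -1.2;0.55 0 0 0.025 0;0.55 0 0 0.015 0;0.55 0 0 0.01 0;0.55 0 0 0.005 0;0.55 0 0 0 0;0.55 0 0 0 0' && python3 -m jog '0 0 0 0 0;0 0 0 0 0;0 0 0 0 0;0 0 0 0 0;0 0 0 0 0;0 0 0 0 0' 40 && python3 - <<'E'
from h import *
delta([.509,-.2785,.087],np.radians(-179.3))
E
```

```text
t: 16.52
tool_pos: [0.5094, -0.2795, 0.0882]
orientation: [-0.02, 3.141, -0.001]
force: [-0.6, 0.4, -0.7]
opening: 0.0515
gripper_force: 0.0
t: 17.02
tool_pos: [0.5089, -0.2796, 0.0878]
orientation: [-0.019, 3.141, -0.0]
force: [-2.2, 1.4, 6.0]
opening: 0.025
gripper_force: 34.7
shift tool mm [-0.2  1.1  0.8] turn deg -0.02 q [-0.59  0.28  1.73 -0.    1.13 -2.17] t 17.02
```

```bash
python3 -m jog '0 0 0 -0.01 0;0 0 0 -0.02 0;0 0 0 -0.03 0;0 0 0 -0.03 0;0 0 0 0 0;0 0 0 0 0' && python3 - <<'E'
from h import *
delta([.5239,.2591,.17],np.radians(175.3))
E
```

```text
t: 17.52
tool_pos: [0.51, -0.2804, 0.1799]
orientation: [-0.019, 3.137, -0.004]
force: [0.1, -0.2, -3.3]
opening: 0.0228
gripper_force: 46.0
shift tool mm [-20.4 539.3   8.5] turn deg 5.39 q [-0.59  0.17  1.68 -0.    1.29 -2.17] t 17.52
```

```bash
python3 -m jog '0 -0.0015 0.036 0 0;0 -0.0015 0.036 0 0;0 -0.0015 0.036 0 0;0 -0.0015 0.036 0 0;0 -0.0015 0.036 0 0;0 -0.0015 0.036 0 0;0 -0.0015 0.036 0 0;0 -0.0015 0.036 0 0;0 -0.0015 0.036 0 0;0 -0.0015 0.036 0 0' && python3 -m jog '0 -0.0011 0.036 0 0;0 -0.0011 0.036 0 0;0 -0.0011 0.036 0 0;0 -0.0011 0.036 0 0;0 -0.001 0.0353 0 0;0 0 0 0 5.4;0 0 0 0 0;0 0 0 0 0;0 0 0 0 0' && python3 - <<'E'
from h import *
c=wrist("pics/w8.png"); print(c["pose"].round(4)); delta([.5239,.2591,.098],np.radians(175.3))
E
```

```text
t: 18.35
tool_pos: [0.5179, 0.0823, 0.1753]
orientation: [0.019, -3.138, 0.0]
force: [0.3, -0.2, -2.6]
opening: 0.0226
gripper_force: 44.5
t: 19.1
tool_pos: [0.5221, 0.2589, 0.1759]
orientation: [-0.126, -3.137, 0.002]
force: [0.1, 0.3, -3.1]
opening: 0.0227
gripper_force: 44.5
[[ 0.0797  0.9529  0.2926  0.4386]
 [ 0.9968 -0.0758 -0.0246  0.265 ]
 [-0.0012  0.2936 -0.9559  0.2589]
 [ 0.      0.      0.      1.    ]]
shift tool mm [-1.6  0.6 78.3] turn deg 0.04 q [ 0.37  0.18  1.67 -0.    1.29 -1.12] t 19.15
```

View pics/w8.png

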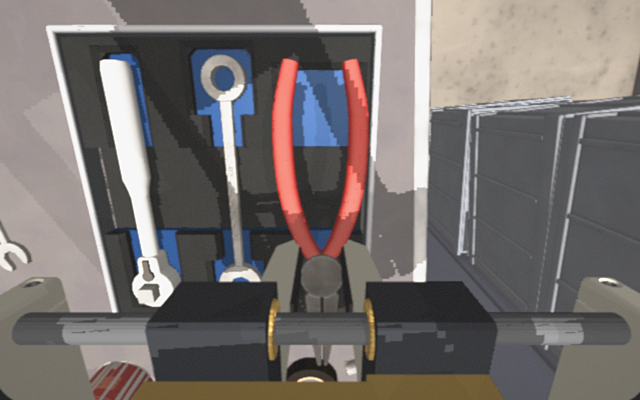

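The ratchet and spanner are seated. The pliers' handle ends are at (288,60)/(352,60) and the pivot is at (322,275), aligned with the tool. Cut-out end is at row ~71, with rim corners (48,28) and (382,27).

```bash
python3 - <<'E'
from h import *; import pickle
c=pickle.load(open("last.pkl","rb"))
C=np.array([.498,.1875]); y=np.array([np.cos(np.radians(175.3)),np.sin(np.radians(175.3))]); x=np.array([y[1],-y[0]])
def loc(n,u,v,z):
    p=w(c,u,v,z)[:2]-C; print(n,(1000*p@x).round(1),(1000*p@y).round(1))
loc("end",320,59,.097);loc("pivot",322,276,.102)
loc("rimL",48,28,.0235);loc("rimR",382,27,.0235)
loc("plend",320,71,.01);loc("plchan",320,146,.01);loc("rat end",115,60,.02);loc("sp ring c",223,75,.019);loc("cutsp",222,48,.01)
p=np.array([.5221,.2589])-C;print("tcp",p@x,p@y)
E
```

```text
end 71.7 88.7
pivot 73.0 -26.3
rimL -114.4 118.1
rimR 113.6 119.2
plend 71.3 92.9
plchan 71.4 37.4
rat end -74.7 98.7
sp ring c 1.1 89.1
cutsp -0.7 108.3
tcp 0.07313462747679181 -0.018168551506129775
```

```bash
python3 -m jog '0 -0.0005 0.0003 0.02 0;0 0 0 0.02 0;0 0 0 0.02 0;0 0 0 0.01 0;0 0 0 0.002 0;0 0 0 0.001 0;0 0 0 0 0;0 0 0 0 0' && python3 -m jog '0 0 0 0.001 0;0 0 0 0.001 0;0 0 0 0 0;0 0 0 0 0'
```

```text
t: 19.82
tool_pos: [0.5235, 0.2602, 0.1053]
orientation: [0.129, 3.138, 0.0]
force: [-0.7, -1.0, 1.8]
opening: 0.0224
gripper_force: 41.9
t: 20.15
tool_pos: [0.5238, 0.2604, 0.1029]
orientation: [0.129, 3.137, 0.001]
force: [1.8, -1.7, 2.6]
opening: 0.0224
gripper_force: 42.2
```

```bash
python3 -m jog '0 0 0 0.001 0;0 0 0 0.001 0;0 0 0 0 0;0 0 0 0 0'
```

```text
t: 20.48
tool_pos: [0.5237, 0.2603, 0.1005]
orientation: [0.129, 3.138, 0.001]
force: [3.7, -0.7, 3.1]
opening: 0.0226
gripper_force: 42.3
```

```bash
python3 -m jog '0 0 0 0.001 0;0 0 0 0.001 0;0 0 0 0 0;0 0 0 0 0'
```

```text
t: 20.82
tool_pos: [0.5237, 0.2604, 0.0987]
orientation: [0.129, 3.138, 0.001]
force: [4.1, -0.7, 5.0]
opening: 0.0223
gripper_force: 42.3
```

```bash
python3 -m jog '0 0 0 0.001 0;0 0 0 0 0;0 0 0 0 0'
```

```text
t: 21.07
tool_pos: [0.5236, 0.2604, 0.0976]
orientation: [0.129, 3.138, 0.001]
force: [4.6, -1.7, 5.6]
opening: 0.0222
gripper_force: 42.0
```

```bash
python3 -m jog '0.31 0 0 0 0;0.31 0 0 0 0;0.31 0 0 0 0;0.31 0 0 0 0' && python3 -m jog '0.31 0 0 -0.01 0;0.31 0.02 0 -0.03 0;0.31 -0.02 0 -0.03 0;0.31 0 0 -0.02 0;0.31 0 0 0 0;0.31 0 0 0 0' && python3 - <<'E'
from h import *
c=wrist("pics/w9.png"); print(c["pose"].round(4))
for n in ["top","side"]: cv2.imwrite(f"pics/{n}9.png",robot.read_camera(n)["color"][:,:,::-1])
E
```

```text
t: 21.4
tool_pos: [0.5222, 0.2601, 0.0963]
orientation: [-0.129, -3.137, 0.001]
force: [0.1, 0.2, -0.8]
opening: 0.0286
gripper_force: 0.0
t: 21.9
tool_pos: [0.5242, 0.2607, 0.1897]
orientation: [0.129, 3.136, 0.003]
force: [0.5, -0.5, -0.5]
opening: 0.0288
gripper_force: 0.0
[[ 0.0815  0.9511  0.2978  0.4403]
 [ 0.9967 -0.0784 -0.0225  0.2668]
 [ 0.0019  0.2986 -0.9544  0.2722]
 [ 0.      0.      0.      1.    ]]
```

View pics/w9.png

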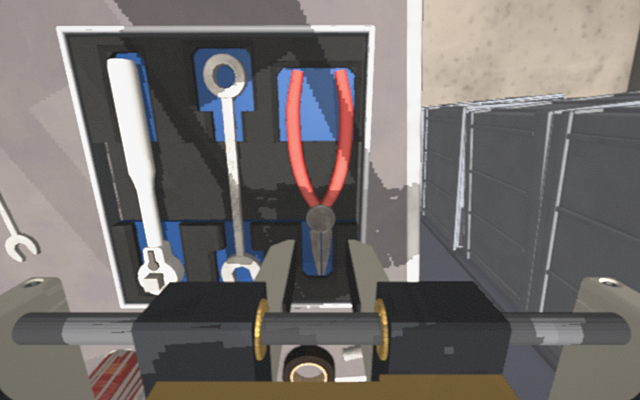

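All three tools are in their cut-outs: pliers handle ends (298,70)/(341,70), pivot (320,218), jaw tip (322,274). Numeric check next, plus a view from the side.

```bash
python3 - <<'E'
from h import *; import pickle
c=pickle.load(open("last.pkl","rb"))
C=np.array([.498,.1875]); y=np.array([np.cos(np.radians(175.3)),np.sin(np.radians(175.3))]); x=np.array([y[1],-y[0]])
def loc(n,u,v,z):
    p=w(c,u,v,z)[:2]-C; print(n,(1000*p@x).round(1),(1000*p@y).round(1))
loc("end",319.5,69,.018);loc("pivot",320,218,.023);loc("tip",322,275,.018);loc("cutend",316,67,.01);loc("cuttip",317,277,.01)
loc("eL",298,70,.018);loc("eR",341,70,.018)
i=cv2.imread("pics/side9.png");s=robot.read_camera("side")
M=np.linalg.inv(s["pose"])@[.5,.19,.02,1]; k=s["intrinsics"]@M[:3]; u,v=(k[:2]/k[2]).astype(int); print(u,v)
i=i[max(v-60,0):v+60,max(u-90,0):u+90]; cv2.imwrite("pics/s9c.png",cv2.resize(i,None,fx=4.4,fy=4.4,interpolation=cv2.INTER_CUBIC))
E
```

```text
end 73.6 92.0
pivot 73.9 -27.0
tip 75.8 -85.6
cutend 70.9 94.4
cuttip 71.0 -92.4
eL 57.2 91.3
eR 90.0 91.3
274 168
```

View pics/s9c.png

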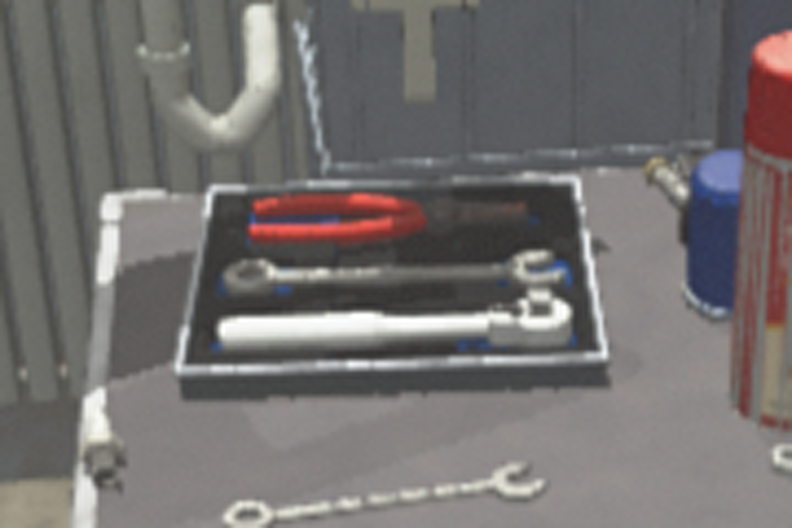

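The side view shows all three tools lying flat below the rim line. The measurements agree: pliers centred within ~3 mm, and their apparent length matches lying flat. Handing in.

```bash
python3 -c "
from plant import robot
print(robot.close_job())"
```

```text
the job is handed in; nothing more can be done
None
```

I put the longer spanner, ratchet and pliers back in their own cut-outs and released them, left the short spanner and adjustable wrench untouched, and handed the job in at about 22 s; no verdict came back, but the last pictures show all three tools lying flat.

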